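# Set and lock the slotted stop fence of an inspection fixture

### The arm

A 6-joint arm with a two-finger parallel gripper is mounted at the origin on a cart in front of the work surface, level with it; the furniture and walls round the work are solid. World frame = base frame: x ahead of the robot, y to its left, z up, the work surface at z = 0. Lengths are in mm, angles in rad, forces in N, time in s.
With the tool pointing down it reaches from about 275 to 750 mm from the base axis. Payload 10.2 kg.
Tool frame: the origin (TCP) lies midway between the tips of the shut fingers; the grasp point (between the pads) lies 19 mm behind it; z points along the fingers, y is the line along which they close (so a half turn about z gives the same grasp; the last joint's range is limited). The gripper opens to 85 mm and grips with 20 to 120 N. Pads are 22 mm wide; open, the fingers measure 114 mm over their backs; the gripper's body (76 mm by 85 mm) begins 54 mm behind the grasp point. The pads swing forward as they close: fully open they stand 13 mm farther back than shut.
Start: joints at [-1.332, 0.313, 1.498, -0, 1.331, -0.223], TCP at [233.908, -470.019, 231.294] pointing down, gripper open.
Joint ranges: [-2.94, 2.94], [-0.97, 2.17], [0.19, 2.56], [-1.23, 4.37], [0.02, 3.11], [-2.88, 2.88]. Speed limits (rad/s): [2.39, 2.39, 3.01, 3.14, 3.14, 3.14].

### API

Orientations are given as a unit quaternion [w, x, y, z].
In Python, from rig import ctrl gives the robot as it stands.
- The arm moves only by the tool send_rows, never from a script. Its argument "targets" is a list of rows, each a list of 7 numbers: the closure, from -1 (fully open) to 1 (shut), so that 0 is half open, then the shift along the tool's x, y, z in m, then the turn, a rotation vector about the tool's x, y, z in rad. In form: [[claw, dx, dy, dz, ax, ay, az], ...]. A call has exactly 10 rows; each row shifts and turns the commanded pose from where the row before left it, along the tool's axes as they then stand; what a row does not reach is not made up. A row lasts 1/8 s, in which the tool goes at most 62.5 mm and 10.7 degrees, less where a joint would pass 70% of its speed; a pose out of reach is approached as far as the arm can. A call with a gripper value outside its range is refused whole. The fingers move at their own pace and stop on an object; "squeeze" is the grip in N (left out, the last holds). Time passes only in rows, so rows that do not move let the fingers close, or fill a call up. It gives the time, the measured TCP pose, the force, the opening and the grip force at its end, in the units of the state.
- ctrl.sense(): the state, without advancing time (a new reading comes with each control period).
- ctrl.capture(name): name is "side" or "top"; returns a dict with "img" (400x640x3 uint8, red, green, blue), "camera_matrix" (3x3 intrinsics, pixels), "R" (3x3) and "t" (3): a world point X has camera coordinates R X + t. Camera axes: x right, y down, z forward; pixel columns grow to the right and rows downward; lengths in mm; the calibration is good to about 2 mm. A picture is of the moment at which its call begins. There is no depth.
- ctrl.finish_job(): hands the job in; it is judged then, once.
Trained networks look in a picture, given as the dict that the camera call returned (one of the last four; its "shot" number tells which), for a name from the list of things; names that differ only in an ending like _2 or _b are one class to them, and where a whole thing is asked for, a point or a joint stands for the part that bears it (a point fixed in the world has none). Each returns a list of dicts, best first, with "score" (0 to 1); they miss things now and then, are a little off and sometimes report something else, mostly with a low value. They report only what shows in the picture. A call takes as long as a camera call.
- ctrl.boxes_of(query, picture): "extent" ([left, top, width, height] in pixels, round what is visible of it).
- ctrl.landmark_of(query, picture): "point" ([column, row] in pixels: a listed point, or the origin of a listed thing).
The state is a dict: "time_s": time; "joints": joint angles; "dq": joint speeds; "tau": joint torques, N m; "eef_pos": TCP position; "ee_rot": TCP orientation; "force": force on the tool from outside, world axes, zero at the start; "wrist_torque": the same for the moment, N m; "grip_width": opening from 0.0 (shut) to 1.0 (fully open); "grip_force": force on a finger pad.
Only numpy, scipy, OpenCV 4.12 (cv2) and the standard library are available. Lean on these libraries where they do the work, as an engineer would, in place of code of your own. Each camera call takes 0.05 s, during which the arm holds its last target. There are 200 camera calls.

### The job

Set the stop fence of the inspection fixture: undo its clamp lever, slide the fence along its slotted bolt holes until its pointed index stands tip to tip with the setting pointer on the front edge of the base, then turn the clamp lever up tight again so the fence stays locked there. Do not disturb the things standing around the fixture.

Things in the scene. Friction and masses are not known exactly. Their poses are not given: they have to be found in the camera images.
- fixture: Fixture base: grey plate fixed to the worktop, spanning x -115 to +95 mm, y -140 to +140 mm, 15 mm thick. Origin underneath at worktop level; its x points away from the robot (turned up to 0.3 rad), y left. On it slides the aluminium fence: a slotted foot plate 155 x 165 x 8 mm with an upright wall along x at its +y end. A plain hex bolt (32 mm high) in the second slot at x +50, y -35 mm.
- fence (a joint): Position of the fence along its slots, in m: grows as it slides towards the fixture's +y; end stops at 0 and 0.08. About 3 N slides it when the clamp is loose; when the clamp is tight it is locked by friction.
- fence_top (a point): Middle of the top edge of the fence's upright wall, 75 mm above the worktop. The wall is 12 mm thick (along the fixture's y), 155 mm long (along x) and stands 52 mm above the foot plate: pinch it from above across its thickness. The clamp lever's axis lies 65 mm (fence at 0) to 145 mm (fence at 0.08) to its -y side. Small gussets only at its two ends.
- fence_tip (a point): Tip of the fence's index: a pointed corner on the front (-x) edge of the foot plate, in line with the upright wall's middle plane, 23 mm above the worktop. It moves with the fence.
- setting_pointer: The setting pointer: a steel block 16 x 24 x 12 mm with a pointed nose towards the fence, a fixed mark standing on the front edge of the base plate (not to be moved). Origin under the block; its axes are parallel to the fixture's.
- pointer_tip (a point): Tip of the setting pointer's nose, 23 mm above the worktop. When the fence is set, the fence's index tip faces this tip, with a gap of about 2 mm along the fixture's x and no offset along the fixture's y.
- clamp_lever (a joint): Angle of the clamp lever about its upright axis, rad; grows clockwise seen from above (tightening), stops at 0 and 1.45. At 0 the handle points to the fixture's -y, at 1.45 nearly to its -x (towards the robot). It bites from about 0.9: the fence is free below 0.7, well clamped above 1.1. Left tight it may spring back by 0.06; turning takes 0.2 N m, up to 0.4 N m at full bite.
- lever_axis (a point): Point on the clamp lever's upright axis, at the height of the grip, 59.5 mm above the worktop.
- lever_grip (a point): Grip point in the middle of the lever's black handle, 68 mm from the lever's axis, 59.5 mm above the worktop. The handle is a nearly level round bar, 18 mm in diameter, pointing radially out, black part 40 to 94 mm from the axis; below it the foot plate's top is at 23 mm. The hub on the axis is 26 mm in diameter, its top 61 mm above the worktop.
- v_block: Bystander: steel V-block 52 x 62 x 36 mm, loose on the worktop left of the fixture; origin under its centre.
- ref_block: Bystander: flat round steel reference block, 60 mm in diameter, 12 mm high, loose on the worktop right of the fixture; origin under its centre.
- bottle: Bystander: white bottle with a red cap, 51 mm in diameter, 137 mm tall, loose on the worktop right of and behind the fixture; origin under its centre.

How it is judged (in metres and radians):
On the way, in this order (a step that is already met when the one before it is completed fails the run):
1. the clamp lever is undone (below 0.7 rad) (value of joint clamp_lever below 0.7 rad), for 0.2 s.
2. with the clamp undone, the fence's index is slid to the setting pointer (within 4 mm) (value of joint clamp_lever below 0.85 rad and y of fence_tip in the frame of setting_pointer between -0.004 and 0.004 m), for 0.2 s.
At the end, for the whole second after the job is handed in: The fence's index tip is in line with the setting pointer's tip, within 4 mm along the slide, and at rest; the clamp lever is turned tight (beyond 1.1 rad) and at rest (value of joint clamp_lever above 1.1 rad and velocity of joint clamp_lever between -0.05 and 0.05 rad/s and velocity of joint fence between -0.005 and 0.005 m/s and y of fence_tip in the frame of setting_pointer between -0.004 and 0.004 m); the robot touches nothing.
It fails at once if a bystander (V-block, round reference block or bottle) is moved more than 20 mm or the bottle is tipped (distance of any of v_block, ref_block, bottle from where it was at the start of the episode above 0.02 m or angle between bottle's own z axis and vertical above 0.3 rad).
It also fails if it takes over 58 s, if anything falls off the work surface, if the arm or the gripper's body presses on something with over 40 N, if the wrist force passes 120 N, or if a joint passes its speed limit or range.

## Working session

There is one attempt and no reset: what is moved stays moved. The work goes in short steps, Python scripts to look and compute and a tool call to move; the robot and the scene stay as the last step left them, time stands still between calls to the robot, and variables do not carry over. Pictures are saved under pics/ and viewed, at most 10 in all, crops included, and the job is handed in when it is done.

Besides the shell and the picture viewer there is one more tool, called after "Emit:" by a JSON object that holds its "method" and its "body", one argument or row to a line. send_rows: Moves the arm, as the interface text tells. Its arguments: {"type":"object","properties":{"targets":{"type":"array"},"squeeze":{"type":"number"}},"required":["targets"]}

```bash
mkdir -p pics; ls; cat > h.py <<'E'
import numpy as np, cv2
from rig import ctrl
def ray(p,px,z):
    K,R,t=[np.array(p[k],float) for k in("camera_matrix","R","t")]
    d=R.T@np.linalg.solve(K,[px[0],px[1],1.]); c=-R.T@t
    return c+d*(z-c[2])/d[2]
def proj(p,X):
    K,R,t=[np.array(p[k],float) for k in("camera_matrix","R","t")]
    q=K@(R@np.array(X,float)+t); return q[:2]/q[2]
def tri(obs):
    A=[];b=[]
    for p,px in obs:
        K,R,t=[np.array(p[k],float) for k in("camera_matrix","R","t")]
        P=K@np.c_[R,t]
        for i in(0,1):
            r=P[i]-px[i]*P[2]; r=r/np.linalg.norm(P[2,:3])/1000; A.append(r[:3]); b.append(-r[3])
    return np.linalg.lstsq(np.array(A),np.array(b),rcond=None)[0]
Z=dict(fixture=0,fence_top=75,fence_tip=23,setting_pointer=15,pointer_tip=23,lever_axis=59.5,lever_grip=59.5,v_block=0,ref_block=0,bottle=0)
def look(names,tag,save=True):
    S={}
    for c in("top","side"):
        p=ctrl.capture(c); S[c]=p
        if save: cv2.imwrite(f"pics/{tag}_{c}.png",cv2.cvtColor(p["img"],cv2.COLOR_RGB2BGR))
    out={}
    for n in names:
        obs=[]
        for c in S:
            r=ctrl.landmark_of(n,S[c])
            if r:
                px=r[0]["point"]; obs.append((S[c],px))
                print(n,c,np.round(px,1),round(r[0]["score"],2),"z-plane",np.round(ray(S[c],px,Z[n]),1))
        if len(obs)==2: out[n]=tri(obs); print("   tri",np.round(out[n],1))
    return S,out
E
cat > a.py <<'E'
from h import *
look(list(Z),"a")
s=ctrl.sense(); print({k:np.round(s[k],3) for k in s})
E
python3 a.py
```

```text
pics
fixture top [315.1 185.8] 0.59 z-plane [552.7 -62.9   0. ]
fixture side [283.  234.2] 0.76 z-plane [563.5 -68.9   0. ]
   tri [557.5 -62.8   2.1]
fence_top top [302.4 174.6] 0.82 z-plane [574.8 -29.8  75. ]
fence_top side [279.  214.5] 0.72 z-plane [565.7 -14.   75. ]
   tri [571.7 -29.6  69.2]
fence_tip top [300.  208.8] 0.63 z-plane [481.7 -17.3  23. ]
fence_tip side [313.9 231.4] 0.77 z-plane [487.2 -36.6  23. ]
   tri [483.8 -17.9  31.4]
setting_pointer top [277.1 209.7] 0.38 z-plane [481.7  51.6  15. ]
setting_pointer side [319.8 252.7] 0.44 z-plane [473.1  54.3  15. ]
   tri [477.6  51.9  14.2]
pointer_tip top [277.3 209.3] 0.58 z-plane [482.1  50.   23. ]
pointer_tip side [312.6 250.2] 0.45 z-plane [488.5  58.3  23. ]
   tri [485.5  50.5  18.6]
lever_axis top [323.8 192.1] 0.88 z-plane [524.6 -89.5  59.5]
lever_axis side [297.6 208.1] 0.62 z-plane [528.  -92.8  59.5]
   tri [526.1 -89.5  60.6]
lever_grip top [332.  215.4] 0.76 z-plane [ 456.5 -111.2   59.5]
lever_grip side [324.  205.5] 0.67 z-plane [ 463.2 -111.1   59.5]
   tri [ 459.8 -111.3   59.1]
v_block top [217.7 2
[... 157 characters left out ...]
8 z-plane [ 462.6 -411.7    0. ]
ref_block side [322.1 188.5] 0.68 z-plane [ 466.6 -416.3   -0. ]
   tri [ 464.5 -411.5    1.4]
bottle top [437.8 157.2] 0.68 z-plane [ 629.7 -439.     0. ]
{'time_s': np.float64(1.1), 'joints': array([-1.332,  0.313,  1.498, -0.   ,  1.331, -0.223]), 'dq': array([-0.   ,  0.002,  0.001,  0.001, -0.   ,  0.   ]), 'tau': array([-2.0000e-03, -4.1217e+01, -2.5991e+01, -0.0000e+00,  0.0000e+00,
       -0.0000e+00]), 'eef_pos': array([ 233.892, -470.004,  231.281]), 'ee_rot': array([-0.   ,  0.973,  0.229, -0.   ]), 'force': array([0.156, 0.394, 0.325]), 'wrist_torque': array([-0.046, -0.024,  0.055]), 'grip_force': np.float64(0.0), 'grip_width': np.float64(0.998)}
```

```bash
python3 -c "
import cv2
a=cv2.imread('pics/a_top.png')[110:260,180:380];b=cv2.imread('pics/a_side.png')[150:300,200:400]
cv2.imwrite('pics/a_c.png',cv2.resize(cv2.hconcat([a,b]),(800,300),interpolation=cv2.INTER_CUBIC))"
```

```text
(no output)
```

View pics/a_c.png

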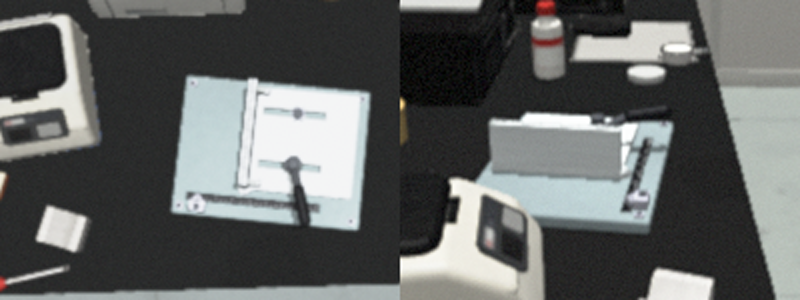

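View pics/a_side.png

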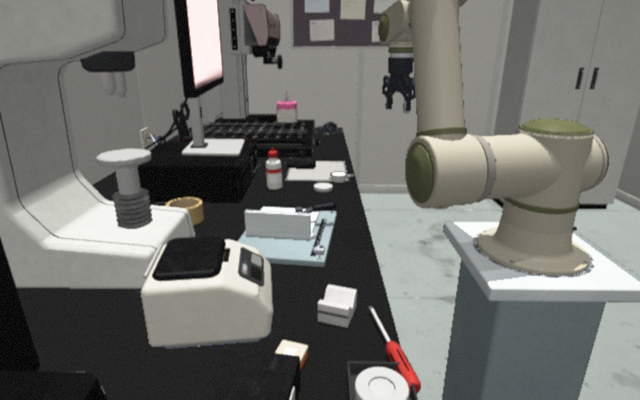

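```bash
cat > b.py <<'E'
from h import *
p=ctrl.capture("top")
W=np.array([ray(p,q,15)[:2] for q in [(274,147.5),(365,156),(360,225),(266.5,216.5)]])
M=np.array([(95,140),(95,-140),(-115,-140),(-115,140.)])
print(W.round(1))
a=W-W.mean(0);b=M-M.mean(0)
th=np.arctan2((b[:,0]*a[:,1]-b[:,1]*a[:,0]).sum(),(a*b).sum())
R=np.array([[np.cos(th),-np.sin(th)],[np.sin(th),np.cos(th)]])
o=W.mean(0)-R@M.mean(0)
print(th,o)
for n,q in dict(top=(573,-30),tip=(482,-17.5),ptip=(484,50),axis=(525,-89.5),grip=(457.5,-111)).items(): print(n,(R.T@(np.array(q)-o)).round(1))
E
python3 b.py
```

```text
[[ 671.5   58.4]
 [ 636.9 -216.3]
 [ 429.2 -193.4]
 [ 462.3   83.5]]
-0.11948230414874761 [559.90873029 -68.14930608]
top [ 8.5 39.4]
tip [-83.4  41. ]
ptip [-89.5 108.3]
axis [-32.1 -25.4]
grip [-96.6 -54.8]
```

Emit:
{"method": "send_rows", "body": {
  "targets": [
    [0, 0.04, -0.0245, 0.009, 0, 0, 0],
    [0, 0.04, -0.0245, 0.009, 0, 0, 0],
    [0, 0.04, -0.0245, 0.009, 0, 0, 0],
    [0, 0.04, -0.0245, 0.009, 0, 0, 0],
    [0, 0.04, -0.0245, 0.009, 0, 0, 0],
    [0, 0.04, -0.0245, 0.009, 0, 0, 0],
    [0, 0.04, -0.0245, 0.009, 0, 0, 0],
    [0, 0.04, -0.0245, 0.009, 0, 0, 0],
    [0, 0.041, -0.0245, 0.009, 0, 0, 0],
    [0, 0, 0, 0, 0, 0, 0.145]
  ],
  "squeeze": 30
}}

```text
time_s: 2.4
eef_pos: [459.6, -109.3, 149.7]
ee_rot: [-0.0, 0.987, 0.158, -0.0]
force: [0.0, -1.6, -1.1]
grip_width: 0.501
grip_force: 0.0
```

```bash
cat >> h.py <<'E'
def go(x,y,z,phi):
    s=ctrl.sense(); p=np.array(s["eef_pos"]); q=s["ee_rot"]; f=2*np.arctan2(q[2],q[1])
    d=np.array([x,y,z])-p
    print("t",round(float(s["time_s"]),2),"pos",p.round(1),"phi",round(f,3),"w",round(float(s["grip_width"]),2),"F",np.round(s["force"],1))
    print("dx dy dz mm",np.round([d[0]*np.cos(f)+d[1]*np.sin(f),d[0]*np.sin(f)-d[1]*np.cos(f),-d[2]],1),"az",round((f-phi+np.pi/2)%np.pi-np.pi/2,3))
E
python3 -c "
from h import *
go(459,-111,42,.317)"
```

```text
t 2.4 pos [ 459.6 -109.3  149.7] phi 0.318 w 0.5 F [ 0.  -1.6 -1.1]
dx dy dz mm [ -1.1   1.5 107.7] az 0.001
```

Emit:
{"method": "send_rows", "body": {
  "targets": [
    [0, 0, 0.001, 0.022, 0, 0, 0],
    [0, 0, 0, 0.022, 0, 0, 0],
    [0, 0, 0, 0.022, 0, 0, 0],
    [0, 0, 0, 0.022, 0, 0, 0],
    [0, 0, 0, 0.019, 0, 0, 0],
    [1, 0, 0, 0, 0, 0, 0],
    [1, 0, 0, 0, 0, 0, 0],
    [1, 0, 0, 0, 0, 0, 0],
    [1, 0, 0, 0, 0, 0, 0],
    [1, 0, 0, 0, 0, 0, 0]
  ]
}}

```text
time_s: 3.65
eef_pos: [458.8, -112.8, 43.3]
ee_rot: [-0.0, 0.987, 0.158, -0.0]
force: [-4.6, -3.7, -7.1]
grip_width: 0.204
grip_force: 28.9
```

Emit:
{"method": "send_rows", "body": {
  "targets": [
    [1, 0.0003, 0.0068, 0, 0, 0, -0.1],
    [1, 0.0003, 0.0068, 0, 0, 0, -0.1],
    [1, 0.0003, 0.0068, 0, 0, 0, -0.1],
    [1, 0.0003, 0.0068, 0, 0, 0, -0.1],
    [1, 0.0003, 0.0068, 0, 0, 0, -0.1],
    [1, 0.0003, 0.0068, 0, 0, 0, -0.1],
    [1, 0.0003, 0.0068, 0, 0, 0, -0.1],
    [1, 0.0003, 0.0068, 0, 0, 0, -0.1],
    [1, 0, 0, 0, 0, 0, 0],
    [1, 0, 0, 0, 0, 0, 0]
  ]
}}

```text
time_s: 4.9
eef_pos: [494.0, -157.9, 43.6]
ee_rot: [0.004, 0.848, 0.53, -0.001]
force: [-7.7, -31.2, -14.3]
grip_width: 0.2
grip_force: 29.7
```

```bash
python3 -c "
from h import *
go(459,-111,42,.317)
look(['lever_axis','lever_grip'],'b')"
```

```text
t 4.9 pos [ 494.  -157.9   43.6] phi 1.117 w 0.2 F [ -7.7 -31.2 -14.3]
dx dy dz mm [ 26.7 -52.    1.6] az 0.8
lever_axis top [327.9 191.7] 0.55 z-plane [ 525.4 -101.4   59.5]
lever_axis side [296.3 208.6] 0.96 z-plane [531.1 -89.4  59.5]
   tri [ 528.9 -101.3   54.4]
lever_grip side [311.3 201.6] 0.61 z-plane [ 495.4 -138.2   59.5]
```

Emit:
{"method": "send_rows", "body": {
  "targets": [
    [0, 0, 0, 0, 0, 0, 0],
    [0, 0, 0, 0, 0, 0, 0],
    [0, 0, 0, -0.02, 0, 0, 0],
    [0, 0, 0, -0.03, 0, 0, 0],
    [0, 0, 0, -0.03, 0, 0, 0.1],
    [0, 0, 0, -0.03, 0, 0, 0.18],
    [0, 0, 0, 0, 0, 0, 0.18],
    [0, 0, 0, 0, 0, 0, 0.18],
    [0, 0, 0, 0, 0, 0, 0.18],
    [0, 0, 0, 0, 0, 0, 0.18]
  ]
}}

```text
time_s: 6.45
eef_pos: [494.2, -152.5, 153.9]
ee_rot: [0.0, 0.998, 0.056, 0.001]
force: [0.0, 0.3, -0.3]
grip_width: 0.499
grip_force: 0.0
```

```bash
python3 -c "
from h import *
go(573,-30,45,-.12)
look(['lever_axis','lever_grip','fence_top'],'c')"
```

```text
t 6.45 pos [ 494.2 -152.5  153.9] phi 0.112 w 0.5 F [ 0.   0.3 -0.3]
dx dy dz mm [  92.  -112.9  108.9] az 0.232
lever_axis top [325.7 189.4] 0.87 z-plane [532.3 -95.2  59.5]
lever_axis side [300.2 208.2] 0.83 z-plane [521.6 -92.2  59.5]
   tri [527.2 -95.2  59.1]
lever_grip side [311.7 199.9] 0.71 z-plane [ 494.6 -150.7   59.5]
fence_top top [304.7 173.6] 0.57 z-plane [577.5 -36.4  75. ]
fence_top side [279.2 211.8] 0.75 z-plane [566.8 -30.1  75. ]
   tri [572.8 -36.5  73.3]
```

Emit:
{"method": "send_rows", "body": {
  "targets": [
    [0, 0.03, -0.037, 0, 0, 0, 0],
    [0, 0.03, -0.037, 0, 0, 0, 0],
    [0, 0.032, -0.037, 0, 0, 0, 0.116],
    [0, 0, 0, 0.02, 0, 0, 0.116],
    [0, 0, 0, 0.02, 0, 0, 0],
    [0, 0, 0, 0.02, 0, 0, 0],
    [0, 0, 0, 0.02, 0, 0, 0],
    [0, 0, 0, 0.02, 0, 0, 0],
    [0, 0, 0, 0.008, 0, 0, 0],
    [0, 0, 0, 0, 0, 0, 0]
  ]
}}

```text
time_s: 8.1
eef_pos: [572.2, -31.9, 45.2]
ee_rot: [-0.0, 0.998, -0.057, -0.0]
force: [0.8, -0.3, 0.5]
grip_width: 0.505
grip_force: 0.0
```

Emit:
{"method": "send_rows", "body": {
  "targets": [
    [0.6, 0, 0, 0, 0, 0, 0],
    [1, 0, 0, 0, 0, 0, 0],
    [1, 0, 0, 0, 0, 0, 0],
    [1, 0, 0, 0, 0, 0, 0],
    [1, 0, 0, 0, 0, 0, 0],
    [1, 0, 0, 0, 0, 0, 0],
    [1, 0, 0, 0, 0, 0, 0],
    [1, 0, 0, 0, 0, 0, 0],
    [1, 0, 0, 0, 0, 0, 0],
    [1, 0, 0, 0, 0, 0, 0]
  ],
  "squeeze": 40
}}

```text
time_s: 9.35
eef_pos: [572.6, -32.1, 46.1]
ee_rot: [0.0, 0.998, -0.058, 0.001]
force: [-1.7, 0.6, 6.5]
grip_width: 0.132
grip_force: 41.1
```

```bash
python3 -c "
from h import *
go(573,-33,45,-.12)
look(['fence_tip','pointer_tip','setting_pointer'],'d')"
```

```text
t 9.35 pos [572.6 -32.1  46.1] phi -0.116 w 0.13 F [-1.7  0.6  6.5]
dx dy dz mm [0.5 0.9 1.1] az 0.004
fence_tip top [299.5 205.8] 0.91 z-plane [490.7 -16.   23. ]
fence_tip side [314.6 232.2] 0.86 z-plane [485.5 -32.2  23. ]
   tri [487.7 -16.5  30.6]
pointer_tip top [300.8 207.1] 0.44 z-plane [486.7 -19.7  23. ]
pointer_tip side [310.3 249.1] 0.55 z-plane [493.5  53.3  23. ]
   tri [492.8 -17.3 -13.8]
setting_pointer side [320.6 250.3] 0.63 z-plane [471.4  43.2  15. ]
```

Emit:
{"method": "send_rows", "body": {
  "targets": [
    [1, 0, -0.008, 0, 0, 0, 0],
    [1, 0, -0.008, 0, 0, 0, 0],
    [1, 0, -0.008, 0, 0, 0, 0],
    [1, 0, -0.008, 0, 0, 0, 0],
    [1, 0, -0.008, 0, 0, 0, 0],
    [1, 0, -0.008, 0, 0, 0, 0],
    [1, 0, -0.008, 0, 0, 0, 0],
    [1, 0, -0.008, 0, 0, 0, 0],
    [1, 0, 0, 0, 0, 0, 0],
    [1, 0, 0, 0, 0, 0, 0]
  ]
}}

```text
time_s: 11.0
eef_pos: [580.7, 32.1, 46.2]
ee_rot: [-0.0, 0.998, -0.058, 0.002]
force: [3.9, 3.3, 4.8]
grip_width: 0.132
grip_force: 41.2
```

```bash
python3 -c "
from h import *
go(573,-33,45,-.12)
look(['fence_tip','pointer_tip','setting_pointer','lever_grip'],'e')
a=cv2.imread('pics/e_top.png')[185:235,245:325];b=cv2.imread('pics/e_side.png')[215:265,275:355]
cv2.imwrite('pics/e_c.png',cv2.resize(cv2.hconcat([a,b]),(800,250),interpolation=cv2.INTER_CUBIC))"
```

```text
t 11.0 pos [580.7  32.1  46.2] phi -0.115 w 0.13 F [3.9 3.3 4.8]
dx dy dz mm [-0.2 65.6  1.2] az 0.005
fence_tip side [310.8 243.6] 0.83 z-plane [493.1  27.1  23. ]
pointer_tip side [311.7 250.9] 0.41 z-plane [490.4  61.5  23. ]
setting_pointer top [435.7 161.1] 0.72 z-plane [ 614.8 -428.    15. ]
setting_pointer side [322.2 252.3] 0.66 z-plane [468.   52.4  15. ]
   tri [ 566.7 -477.3 -234.1]
lever_grip top [347.5 200.5] 0.73 z-plane [ 498.2 -157.    59.5]
lever_grip side [311.7 200.7] 0.8 z-plane [ 494.5 -144.8   59.5]
   tri [ 496.8 -157.1   55.1]
```

View pics/e_c.png

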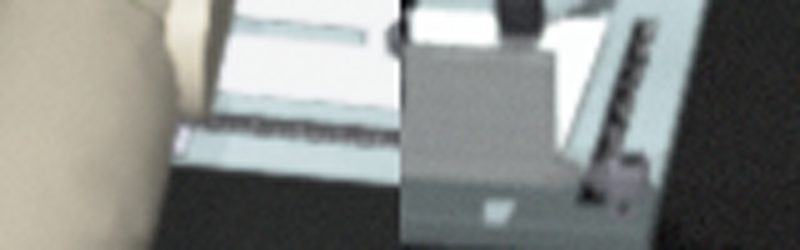

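Emit:
{"method": "send_rows", "body": {
  "targets": [
    [1, 0, -0.004, 0, 0, 0, 0],
    [1, 0, 0, 0, 0, 0, 0],
    [1, 0, 0, 0, 0, 0, 0],
    [0, 0, 0, 0, 0, 0, 0],
    [0, 0, 0, 0, 0, 0, 0],
    [0, 0, 0, 0, 0, 0, 0],
    [0, 0, 0, -0.03, 0, 0, 0],
    [0, 0, 0, -0.03, 0, 0, 0],
    [0, 0, 0.05, -0.03, 0, 0, 0],
    [0, 0, 0.05, 0, 0, 0, 0]
  ]
}}

```text
time_s: 12.75
eef_pos: [569.2, -64.9, 137.6]
ee_rot: [0.001, 0.998, -0.057, 0.002]
force: [0.2, -0.2, -0.1]
grip_width: 0.501
grip_force: 0.0
```

Emit:
{"method": "send_rows", "body": {
  "targets": [
    [0, 0, 0.05, 0, 0, 0, 0],
    [0, 0, 0.05, 0, 0, 0, 0],
    [0, -0.02, 0, 0, 0, 0, -0.18],
    [0, -0.02, 0, 0, 0, 0, -0.18],
    [0, -0.02, 0, 0, 0, 0, -0.18],
    [0, 0, 0, 0, 0, 0, -0.18],
    [0, 0, 0, 0, 0, 0, -0.18],
    [0, 0, 0, 0, 0, 0, -0.18],
    [0, 0, 0, 0, 0, 0, 0],
    [0, 0, 0, 0, 0, 0, 0]
  ]
}}

```text
time_s: 14.0
eef_pos: [497.7, -166.9, 135.2]
ee_rot: [-0.0, 0.887, 0.462, -0.0]
force: [0.5, -0.2, -0.8]
grip_width: 0.495
grip_force: 0.0
```

```bash
python3 -c "
from h import *
go(497,-154,150,1.05)
look(['fence_tip','pointer_tip','setting_pointer','lever_grip','lever_axis','fence_top'],'f')
a=cv2.imread('pics/f_top.png')[185:235,250:330];b=cv2.imread('pics/f_side.png')[215:265,275:355]
cv2.imwrite('pics/f_c.png',cv2.resize(cv2.vconcat([a,b]),(480,600),interpolation=cv2.INTER_CUBIC))"
```

```text
t 14.0 pos [ 497.7 -166.9  135.2] phi 0.961 w 0.5 F [ 0.5 -0.2 -0.8]
dx dy dz mm [ 10.1  -8.  -14.8] az -0.089
fence_tip top [279.6 204.7] 0.97 z-plane [495.6  43.   23. ]
fence_tip side [312.9 245.1] 0.93 z-plane [488.3  34.3  23. ]
   tri [491.8  42.5  27.6]
pointer_tip top [279.8 205.7] 0.64 z-plane [492.6  42.5  23. ]
pointer_tip side [310.4 249. ] 0.63 z-plane [493.3  52.8  23. ]
   tri [493.4  43.1  17.9]
setting_pointer top [275.2 212.5] 0.53 z-plane [473.5  57.4  15. ]
setting_pointer side [320.7 250.6] 0.65 z-plane [471.2  44.6  15. ]
   tri [472.1  56.6  21.4]
lever_grip top [347.1 200.2] 0.37 z-plane [ 499.1 -155.9   59.5]
lever_grip side [312.3 201.9] 0.5 z-plane [ 492.8 -136.1   59.5]
   tri [ 496.7 -156.1   52.4]
lever_axis top [325.3 190.8] 0.63 z-plane [528.2 -93.9  59.5]
lever_axis side [297.7 207.2] 0.97 z-plane [528.1 -98.8  59.5]
   tri [527.9 -93.9  61.4]
fence_top top [281.8 173.8] 0.74 z-plane [578.9  29.2  75. ]
fence_top side [339.2 313.3] 0.71 z-plane [445.3 349.1  75. ]
   tri [ 522.9   63.9 -109.1]
```

View pics/f_c.png

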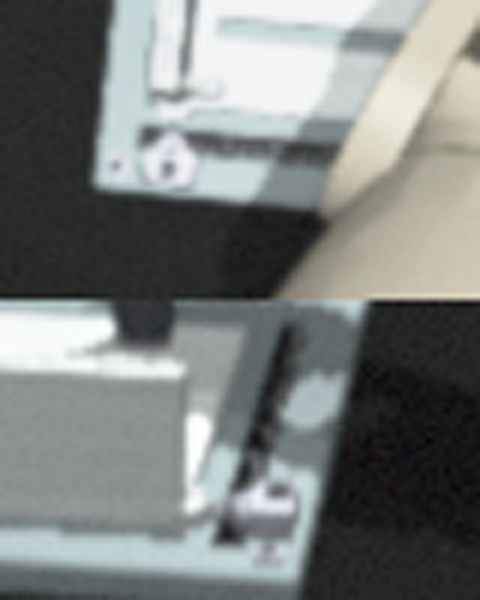

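```bash
python3 -c "
from h import *
P=[ctrl.capture('top') for _ in range(8)]
m=np.mean([p['img'] for p in P],0)
cv2.imwrite('pics/g_avg.png',m[...,::-1])
c=m[192:222,264:300,::-1]
cv2.imwrite('pics/g.png',cv2.resize(c,(720,600),interpolation=cv2.INTER_CUBIC))
for n in('fence_tip','pointer_tip','setting_pointer'):
  a=np.array([r[0]['point'] for p in P[-4:] for r in [ctrl.landmark_of(n,p)] if r]); print(n,len(a),a.round(1).tolist())
"
```

```text
fence_tip 4 [[278.9, 204.3], [278.0, 207.0], [280.8, 205.2], [276.7, 205.0]]
pointer_tip 4 [[276.6, 205.7], [277.4, 210.8], [277.1, 209.9], [276.2, 209.0]]
setting_pointer 4 [[275.6, 211.5], [277.5, 215.9], [277.2, 215.3], [436.0, 157.5]][ WARN:0@3.576] global loadsave.cpp:1063 imwrite_ Unsupported depth image for selected encoder is fallbacked to CV_8U.
```

View pics/g.png

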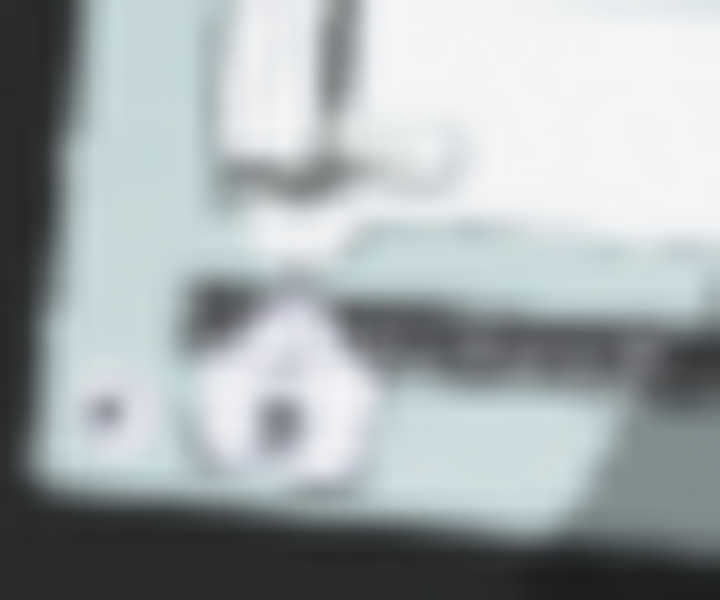

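```bash
python3 -c "
from h import *
go(497,-153,43,1.117)"
```

```text
t 15.7 pos [ 497.8 -166.9  135.3] phi 0.965 w 0.5 F [ 0.  -0.1 -0.7]
dx dy dz mm [11.  -8.6 92.3] az -0.152
```

Emit:
{"method": "send_rows", "body": {
  "targets": [
    [0, 0.011, -0.0085, 0, 0, 0, -0.15],
    [0, 0, 0, 0.024, 0, 0, 0],
    [0, 0, 0, 0.024, 0, 0, 0],
    [0, 0, 0, 0.024, 0, 0, 0],
    [0, 0, 0, 0.02, 0, 0, 0],
    [0, 0, 0, 0, 0, 0, 0],
    [1, 0, 0, 0, 0, 0, 0],
    [1, 0, 0, 0, 0, 0, 0],
    [1, 0, 0, 0, 0, 0, 0],
    [1, 0, 0, 0, 0, 0, 0]
  ],
  "squeeze": 30
}}

```text
time_s: 16.95
eef_pos: [497.7, -153.4, 44.2]
ee_rot: [0.001, 0.849, 0.529, 0.001]
force: [-0.2, 0.5, 7.3]
grip_width: 0.2
grip_force: 29.5
```

```bash
python3 -c "
from h import *
go(497,-153,43,1.117)"
```

```text
t 16.95 pos [ 497.7 -153.4   44.2] phi 1.115 w 0.2 F [-0.2  0.5  7.3]
dx dy dz mm [ 0.  -0.8  1.2] az -0.002
```

Emit:
{"method": "send_rows", "body": {
  "targets": [
    [1, 0.0003, -0.0068, 0, 0, 0, 0.1],
    [1, 0.0003, -0.0068, 0, 0, 0, 0.1],
    [1, 0.0003, -0.0068, 0, 0, 0, 0.1],
    [1, 0.0003, -0.0068, 0, 0, 0, 0.1],
    [1, 0.0003, -0.0068, 0, 0, 0, 0.1],
    [1, 0.0003, -0.0068, 0, 0, 0, 0.1],
    [1, 0.0003, -0.0068, 0, 0, 0, 0.1],
    [1, 0.0003, -0.0068, 0, 0, 0, 0.1],
    [1, 0.0003, -0.0068, 0, 0, 0, 0.1],
    [1, 0, 0, 0, 0, 0, 0]
  ]
}}

```text
time_s: 18.2
eef_pos: [464.2, -107.4, 44.4]
ee_rot: [0.002, 0.994, 0.106, 0.005]
force: [20.2, 1.5, -8.2]
grip_width: 0.201
grip_force: 31.0
```

```bash
python3 -c "
from h import *
go(497,-153,43,1.117); print(ctrl.sense()['wrist_torque'])"
```

```text
t 18.2 pos [ 464.2 -107.4   44.4] phi 0.212 w 0.2 F [20.2  1.5 -8.2]
dx dy dz mm [22.5 51.5  1.4] az -0.905
[ 0.21958926 -3.07784698 -0.35750762]
```

Emit:
{"method": "send_rows", "body": {
  "targets": [
    [1, 0.0002, -0.0041, 0, 0, 0, 0.06],
    [1, 0.0002, -0.0041, 0, 0, 0, 0.06],
    [1, 0.0002, -0.0041, 0, 0, 0, 0.06],
    [1, 0, 0, 0, 0, 0, 0],
    [1, 0, 0, 0, 0, 0, 0],
    [0, 0, 0, 0, 0, 0, 0],
    [0, 0, 0, 0, 0, 0, 0],
    [0, 0, 0, 0, 0, 0, 0],
    [0, 0, 0, -0.03, 0, 0, 0],
    [0, 0, 0, -0.03, 0, 0, 0]
  ]
}}

```text
time_s: 19.45
eef_pos: [458.6, -94.3, 103.9]
ee_rot: [-0.0, 1.0, 0.017, -0.001]
force: [0.7, -0.2, -0.3]
grip_width: 0.502
grip_force: 0.0
```

Emit:
{"method": "send_rows", "body": {
  "targets": [
    [0, 0, 0, -0.04, 0, 0, 0],
    [0, -0.03, 0.05, -0.02, 0, 0, 0],
    [0, -0.03, 0.05, 0, 0, 0, 0],
    [0, -0.03, 0.05, 0, 0, 0, 0],
    [0, -0.03, 0.05, 0, 0, 0, 0],
    [0, 0, 0.05, 0, 0, 0, 0],
    [0, 0, 0, 0, 0, 0, 0],
    [0, 0, 0, 0, 0, 0, 0],
    [0, 0, 0, 0, 0, 0, 0],
    [0, 0, 0, 0, 0, 0, 0]
  ]
}}

```text
time_s: 20.7
eef_pos: [348.0, -347.7, 163.4]
ee_rot: [0.0, 1.0, 0.018, 0.0]
force: [-0.3, -0.5, 0.6]
grip_width: 0.504
grip_force: 0.0
```

```bash
python3 -c "
from h import *
go(497,-153,43,1.117)
look(['fence_tip','pointer_tip','lever_grip','lever_axis'],'h')
m=np.mean([ctrl.capture('top')['img'] for _ in range(8)],0).astype(np.uint8)
a=cv2.resize(m[192:222,264:300,::-1],(480,400),interpolation=cv2.INTER_CUBIC)
b=cv2.resize(m[140:240,260:340,::-1],(320,400),interpolation=cv2.INTER_CUBIC)
cv2.imwrite('pics/h_c.png',cv2.hconcat([a,b]))"
```

```text
t 20.7 pos [ 348.  -347.7  163.4] phi 0.036 w 0.5 F [-0.3 -0.5  0.6]
dx dy dz mm [ 155.9 -189.2  120.4] az -1.081
fence_tip top [278.7 205.3] 0.83 z-plane [493.9  45.7  23. ]
fence_tip side [307.5 245.1] 0.58 z-plane [500.1  34.5  23. ]
   tri [496.5  45.1  28. ]
pointer_tip top [276.9 209.5] 0.39 z-plane [481.6  51.2  23. ]
pointer_tip side [310.  249.3] 0.56 z-plane [494.2  54.2  23. ]
   tri [487.8  51.4  20.9]
lever_grip top [327.6 215. ] 0.6 z-plane [458.1 -98.6  59.5]
lever_grip side [323.9 207.6] 0.74 z-plane [463.5 -96.9  59.5]
   tri [460.7 -98.7  58.5]
lever_axis top [325.1 189.1] 0.9 z-plane [533.2 -93.5  59.5]
lever_axis side [296.5 209.1] 0.83 z-plane [530.4 -86.1  59.5]
   tri [532.2 -93.5  56.8]
```

View pics/h_c.png

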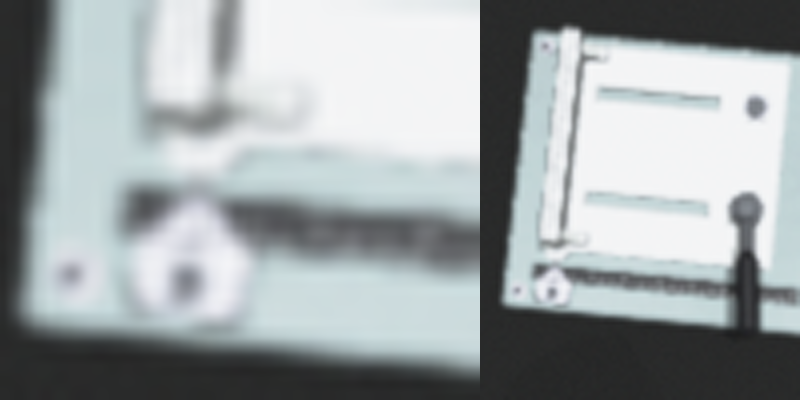

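The averaged top view shows the fence tip at about (200,180) in the left crop and the pointer apex at about (198,195), so they are in line. The lever points almost straight at the robot (about 1.4 rad). The arm is clear.

```bash
python3 -c "
from rig import ctrl
print(ctrl.finish_job())"
```

```text
the job is handed in; nothing more can be done
None
```

I undid the clamp lever, slid the fence until its index lined up with the setting pointer (about 1 mm by eye in the top camera), turned the lever tight again to about 1.4 rad and handed the job in at about 21 s; no verdict came back.

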